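# Clear the worn pulley and hold the belt tensioner back

### The arm

A 6-joint arm with a two-finger parallel gripper is mounted at the origin on the work surface. World frame = base frame: x ahead of the robot, y to its left, z up, the work surface at z = 0. Lengths are in mm, angles in rad, forces in N, time in s.
With the tool pointing down it reaches from about 375 to 825 mm from the base axis. Payload 5.5 kg.
Tool frame: the origin (TCP) lies at the very end of the fingers, on their centre line; the grasp point (between the pads) lies 19 mm behind it (robot.grip_point_offset is the distance from the TCP to the grasp point, in mm); z points along the fingers, y is the line along which they close (so a half turn about z gives the same grasp; the last joint's range is limited). The gripper opens to 85 mm and grips with 20 to 120 N. Pads are 22 mm wide; open, the fingers measure 114 mm over their backs; the gripper's body (76 mm by 85 mm) begins 54 mm behind the grasp point. The pads swing forward as they close: fully open they stand 13 mm farther back than shut.
Start: joints at [1.318, 0.314, -0.047, 1.21, 0, 1.571], TCP at [150.066, 580.926, 231.299] pointing down, gripper open.
Joint ranges: [-2.67, 2.67], [-0.69, 1.73], [-1.03, 1.25], [-2.08, 2.16], [-1.42, 1.45], [-3.14, 3.14]. Speed limits (rad/s): [2.39, 2.39, 3.01, 3.14, 3.14, 3.14].

### API

Orientations are given as a 3x3 rotation matrix whose columns are the frame's x, y, z axes.
In Python, from cell import observe, snapshot, sign_off, robot gives the robot as it stands. The module is installed in compiled form; this text tells all that it offers.
- The arm moves only by the shell command python3 -m crank 'ROWS' [OPENING]. ROWS is JSON, a list of rows, each a list of 4 numbers: the shift along the tool's x, y, z in m, then the turn about the tool's z in rad. In form: [[dx, dy, dz, yaw], ...]. A call has 1 to 20 rows; each row shifts and turns the commanded pose from where the row before left it, along the tool's axes as they then stand; what a row does not reach is not made up. A row lasts 1/8 s, in which the tool goes at most 62.5 mm and 10.7 degrees, less where a joint would pass 70% of its speed; a pose out of reach is approached as far as the arm can. A call is refused whole if a number of a shift passes 0.0625 or a number of a turn 0.188, either way. A call with a gripper value outside its range is refused whole. OPENING is the finger opening in m, from 0 to 0.0854, set as the call begins (- or left out, the last holds). The fingers move at their own pace and stop on an object; the grip force is fixed at half the most. Time passes only in rows, so rows that do not move let the fingers close. It gives the time, the measured TCP pose, the force, the opening and the grip force at its end, in the units of the state.
- observe(): the state, without advancing time (a new reading comes with each control period).
- snapshot(name): name is "side" or "top"; returns a dict with "frame" (400x640x3 uint8, red, green, blue), "z_map" (400x640 float32, mm along the optical axis (not along the pixel's ray), 0 where there is no reading), "fx", "fy", "cx", "cy" (pixels), "k1" (the pictures are not rectified: a ray, as slopes to the right and down, at radius r is drawn at 1 + k1 r^2 times it, then the intrinsics apply), "rvec" (rotation vector, rad) and "tvec" (3), from world to camera coordinates, as OpenCV has them. Camera axes: x right, y down, z forward; pixel columns grow to the right and rows downward; lengths in mm; the calibration is good to about 2 mm. A picture is of the moment at which its call begins.
- sign_off(): hands the job in; it is judged then, once.
The state is a dict: "time_s": time; "joints": joint angles; "joint_velocities": joint speeds; "joint_torque": joint torques, N m; "eef_pos": TCP position; "tool_rot": TCP orientation; "contact_force": force on the tool from outside, world axes, zero at the start; "ft_torque": the same for the moment, N m; "grip_width": finger opening in mm; "finger_force": force on a finger pad.
Only numpy, scipy, OpenCV 4.12 (cv2) and the standard library are available. Lean on these libraries where they do the work, as an engineer would, in place of code of your own. Each camera call takes 0.05 s, during which the arm holds its last target. There are 200 camera calls.

### The job

The drill's belt drive needs a new belt: lift the worn pulley (the loose one with the tall hub) off its stud on the drive plate, drop it into the slatted wooden scrap crate, then push the sprung tensioner arm back over its pawl until it clicks. Finish while still holding the arm pushed back, a little beyond the click, so that the spring presses on your fingers and the arm does not rest on the pawl; do not let go. Leave the socket tray, the jar and the screwdriver where they are.

Things in the scene. Friction and masses are not known exactly. Their poses are not given: they have to be found in the camera images.
- fixture: belt-drive back plate, grey steel, fixed on the bench. Origin: on the bench, z up; in its frame (mm) it spans x -80..100, y -130..110, top at z 12. On it: tensioner pivot at (0, -100); stud (10 dia, top z 36) at (42, -10) carrying the worn pulley; fixed drive pulley (60 dia, top z 34) at (66, -85); pawl guide (top z 30) x -27..17, y 55..100
- pivot (a point): on the tensioner arm's pivot axis, at the plate's top face. The arm is an aluminium bar 22 mm wide, 155 mm long, 18 to 30 mm over the bench, in a coil-spring hub; a small nose on its tip rides over the pawl
- tensioner (a joint): swing q of the sprung arm, rad: 0 at rest, hard stop 0.60. From the pivot the arm points along the plate's +y turned (0.38 - q) anticlockwise from above; pushed back, it moves towards the plate's +x. Spring at the roller: 3 N at 0, 9 N at 0.5, some 5 N more riding over the pawl. Click at 0.43; let go, it then rests on the pawl at 0.42-0.43. The worn pulley blocks it near 0.39
- pawl (a joint): brass pawl slider at the arm's tip, m: 0 fully out (sprung towards the pivot), about 0.006 while the passing nose pushes it away; back near 0 before and after the click
- roller (a point): top centre (66 mm over the bench) of the black plastic roller on the arm, the place to push: upright cylinder, 36 mm diameter, 30 to 66 mm over the bench, 120 mm from the pivot. Axes turn with the arm: +y from the pivot out along the arm, +x the way it moves when pushed back
- pulley: worn aluminium pulley, loose on the stud: disc 64 mm diameter, 16 mm thick, with a hub 28 mm diameter standing up from it to 38 mm over its underside; through hole 15 mm; 0.11 to 0.22 kg. Origin: centre of its underside (12 mm over the bench at the start); z up along its axis. It must rise 24 mm to leave the stud
- pulley_hub (a point): centre of the top of the pulley's hub, 38 mm over its underside; grip the hub here from above
- crate: scrap crate, open slatted box of light wood, 200 (x) x 160 (y) x 75 mm, walls and floor 8 mm, a 16 mm square post inside each corner; empty. Origin: centre of its underside. It stands to the left or the right of the plate
- tray: bystander: low blue socket tray 200 x 160 mm, 30 mm high, sockets up to 42 mm, on the side where the crate is not. Origin: centre of its underside
- screwdriver: bystander: screwdriver with an orange handle lying beyond the plate. Origin: under its middle
- jar: bystander: amber jar, 64 mm diameter, 75 mm high, beyond the plate. Origin: centre of its underside
Not all that is in view belongs to the job. What is meant by the pulley is not purple or red, and is the larger of those in its own colour.

How it is judged:
By the outcome, as a careful person would: the job done as asked, in the order asked, and still so for the second after the job is handed in, while the arm keeps its last pose, push and grip.
It also fails if it takes over 51 s, if anything falls off the work surface, if the arm or the gripper's body presses on something with over 40 N, if the wrist force passes 120 N, or if a joint passes its speed limit or range.

## Working session

There is one attempt and no reset: what is moved stays moved. The work goes in short steps, Python scripts to look and compute and a shell command to move; the robot and the scene stay as the last step left them, time stands still between calls to the robot, and variables do not carry over. Pictures are saved under pics/ and viewed, at most 10 in all, crops included, and the job is handed in when it is done.

```bash
mkdir -p pics; cat > h.py <<'E'
import numpy as np, cv2
from cell import observe, snapshot, sign_off, robot
def save(s,n): cv2.imwrite('pics/'+n,s['frame'][:,:,::-1])
def points(s):
    "world xyz for each pixel from z_map"
    h,w=s['z_map'].shape
    u,v=np.meshgrid(np.arange(w),np.arange(h))
    K=np.array([[s['fx'],0,s['cx']],[0,s['fy'],s['cy']],[0,0,1.]])
    n=cv2.undistortPoints(np.stack([u,v],-1).reshape(-1,1,2).astype(float),K,np.array([s['k1'],0,0,0.])).reshape(h,w,2)
    R,_=cv2.Rodrigues(np.array(s['rvec'],float)); t=np.array(s['tvec'],float).ravel()
    c=np.dstack([n*s['z_map'][...,None],s['z_map']])
    return (c-t)@R, n, R, t
def plane(s,u,v,z):
    _,n,R,t=points(s)
    d=np.append(n[int(round(v)),int(round(u))],1)@R; o=-R.T@t
    return o+d*(z-o[2])/d[2]
E
python3 - <<'E'
from h import *
a=snapshot('top');b=snapshot('side');save(a,'top0.png');save(b,'side0.png')
np.savez('s0.npz',**{'top_'+k:v for k,v in a.items()},**{'side_'+k:v for k,v in b.items()})
o=observe();print(o['time_s'],o['eef_pos'],o['tool_rot'])
for s in(a,b):
    P,n,R,t=points(s);print(-R.T@t,R[2],s['k1'],s['fx'])
E
```

```text
0.1 [149.92717281 580.41513741 230.51498479] [[-9.68216361e-01  2.50113784e-01 -4.15970939e-04]
 [ 2.50114128e-01  9.68215189e-01 -1.50679641e-03]
 [ 2.58788284e-05 -1.56294515e-03 -9.99998778e-01]]
[ 385.38767432  -10.84601738 1214.7867046 ] [ 0.19683074  0.02080379 -0.98021674] 0.03477019947948801 493.30928724146406
[   88.88818722 -1002.75467981   844.00546954] [ 0.37431309  0.73511894 -0.56523434] -0.13164621124110643 513.5854735769615
```

View pics/top0.png

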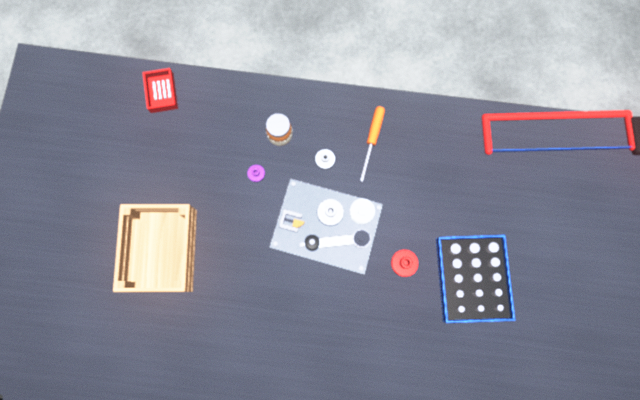

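View pics/side0.png

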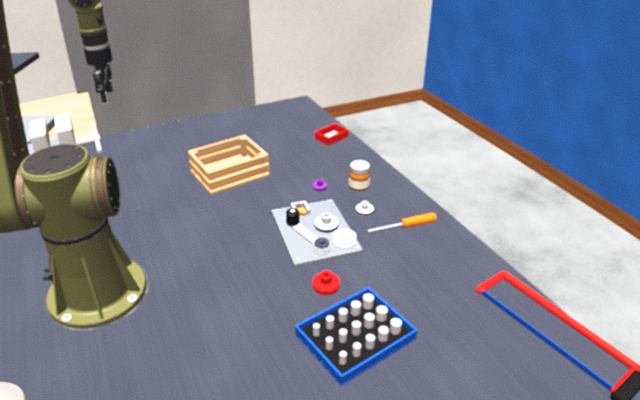

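The top view shows the plate (corners near (290,180), (382,205), (366,272), (271,247)) with the pulley on its stud at (330,211), the drive pulley at (362,210), the pivot hub at (362,238) and the roller at (312,242). The crate is at (155,248) and the tray at (477,280). The white pulley at (325,158) is the smaller decoy. The side view agrees: hub (326,217), roller (292,214), crate (229,163).

```bash
python3 - <<'E'
from h import *
z=np.load('s0.npz')
S={k:{q[len(k)+1:]:z[q] for q in z.files if q.startswith(k)} for k in('top','side')}
a=S['top'];P,*_=points(a)
b=S['side'];Q,*_=points(b)
# plate corners from depth-height + grey
def rect(mask,s,zz):
    c=max(cv2.findContours(mask.astype('uint8'),cv2.RETR_EXTERNAL,cv2.CHAIN_APPROX_NONE)[0],key=cv2.contourArea)
    p=np.array([plane(s,u,v,zz)[:2] for u,v in c[::2,0]],np.float32)
    return cv2.minAreaRect(p)
f=a['frame'].astype(int);g=(f.min(2)>110)&(f.max(2)-f.min(2)<60)
m=np.zeros(g.shape,bool);m[170:285,262:392]=1
g=cv2.morphologyEx((g&m).astype('uint8'),cv2.MORPH_OPEN,np.ones((3,3)))
r=rect(g,a,12);print('plate',r,cv2.boxPoints(r).round(1).tolist())
h=cv2.cvtColor(a['frame'],cv2.COLOR_RGB2HSV);m=np.zeros(g.shape,bool);m[190:305,100:210]=1
w=(h[...,0]<25)&(h[...,1]>60)&(f[...,0]>130)&m
print('crate depth heights', np.percentile(P[...,2][m],[5,50,95,99]))
top=m&(P[...,2]>62)&(P[...,2]<90)
q=P[top][:,:2].astype(np.float32);r=cv2.minAreaRect(q);print('crate',r,top.sum())
# hub & roller height clusters, both views
for n,s,X in(('top',a,P),('side',b,Q)):
    for nm,ctr,lo,hi in(('hub',None,42,60),('roller',None,58,75)):
        mm=(X[...,2]>lo)&(X[...,2]<hi)&(X[...,0]>350)&(X[...,0]<720)&(abs(X[...,1])<220)
        k,l,st,c=cv2.connectedComponentsWithStats(mm.astype('uint8'))
        for i in range(1,k):
            if st[i,4]>20: print(n,nm,st[i,4],c[i].round(1),X[l==i].mean(0).round(1))
for n,zz,(u,v) in(('hub',50,(330,211)),('roller',66,(312,242)),('pivot',30,(362,238)),('drive',34,(362,210))): print(n,plane(a,u,v,zz).round(1))
for n,zz,(u,v) in(('hub',50,(326,217)),('roller',66,(292,211))): print('side',n,plane(b,u,v,zz).round(1))
for n,s,x0,y0,x1,y1 in(('top',a,255,165,395,285),('side',b,255,190,375,270)):
    cv2.imwrite(f'pics/{n}c.png',cv2.resize(s['frame'][y0:y1,x0:x1,::-1],None,fx=5,fy=5))
E
```

```text
plate ((561.4690551757812, -19.854019165039062), (282.51141357421875, 323.51654052734375), 7.274286270141602) [[400.8999938964844, 122.69999694824219], [441.79998779296875, -198.1999969482422], [722.0999755859375, -162.39999389648438], [681.0999755859375, 158.5]]
crate depth heights [-4.22221058  3.97356288 74.11922126 77.46567102]
crate ((452.5531005859375, 374.9133605957031), (198.97732543945312, 162.62550354003906), 7.086545467376709) 1580
top hub 73 [330.4 211. ] [592.5 -23.7  47.9]
top roller 183 [311.9 242.1] [511.   10.4  64.1]
side hub 69 [326.4 216.1] [594.6 -27.6  48. ]
side hub 82 [292.7 218.5] [508.7  -2.3  51.2]
side hub 29 [321.2 240.1] [ 539.3 -107.9   43.8]
side roller 113 [292.4 212.5] [511.7   5.5  64.5]
hub [592.  -22.7  50. ]
roller [511.   10.3  66. ]
pivot [ 539.8 -107.4   30. ]
drive [607.1 -99.7  34. ]
side hub [590.5 -33.4  50. ]
side roller [512.7  10.1  66. ]
```

View pics/topc.png

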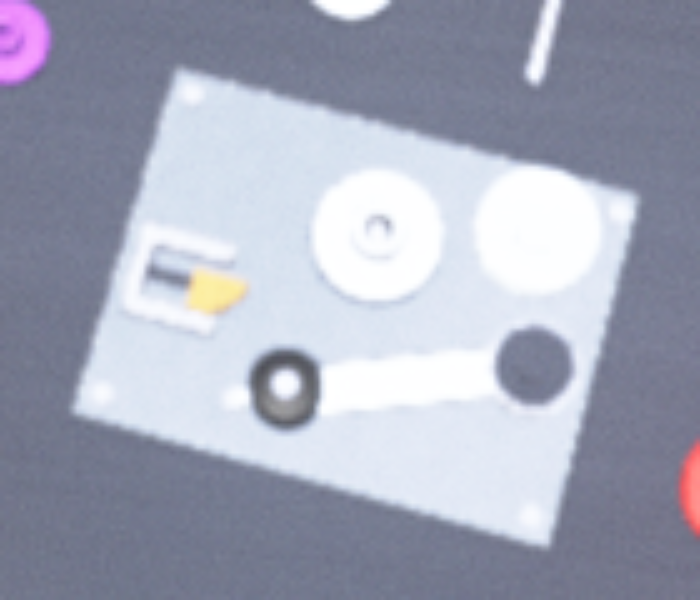

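```bash
cat > d.py <<'E'
import sys
from h import *
def go(x,y,z,a=None):
    o=observe();R=np.array(o['tool_rot']);p=np.array(o['eef_pos'])
    cur=np.arctan2(R[1,1],R[0,1])
    print('t',round(o['time_s'],2),'p',p.round(1),'yang',round(cur,3),'d tool mm',(R.T@(np.array([x,y,z])-p)).round(1),'yaw',None if a is None else round(cur-a,3),'F',np.round(o['contact_force'],1),'w',round(o['grip_width'],1),'ff',o['finger_force'],'j',np.round(o['joints'],2))
if __name__=='__main__': go(*map(float,sys.argv[1:]))
E
python3 -m crank '[[0,0,0,0.177],[0,0,0,0.177],[0,0,0,0.177],[0,0,0,0.177],[0,0,0,0.177],[0,0,0,0.177]]' 0.055
python3 d.py 592.5 -24.5 230 0.255
python3 - <<'E'
from h import *
z=np.load('s0.npz');a={q[4:]:z[q] for q in z.files if q.startswith('top')}
for u,v in((291,178.6),(382.4,203.6),(364.6,274.4),(270,247)):print(plane(a,u,v,12).round(1))
E
```

```text
time_s: 0.85
eef_pos: [150.0, 580.6, 230.8]
tool_rot: [[-0.248, 0.969, -0.0], [0.969, 0.248, -0.001], [-0.001, -0.0, -1.0]]
contact_force: [-0.7, -0.2, 0.6]
grip_width: 55.0
finger_force: 0.0
t 0.85 p [150.  580.6 230.8] yang 0.25 d tool mm [-695.8  279.     1.3] yaw -0.005 F [-0.7 -0.2  0.6] w 55.0 ff 0.0 j [ 1.32  0.31 -0.05  1.21 -0.    2.64]
[667.2  83.6  12. ]
[ 632.6 -149.    12. ]
[ 456.4 -125.3   12. ]
[491.9 111.2  12. ]
```

```bash
python3 -m crank '[[-0.02,0.008,0,0],[-0.042,0.017,0,0],[-0.042,0.017,0,0],[-0.042,0.017,0,0],[-0.042,0.017,0,0],[-0.042,0.017,0,0],[-0.042,0.017,0,0],[-0.042,0.017,0,0],[-0.042,0.017,0,0],[-0.042,0.017,0,0],[-0.042,0.017,0,0],[-0.042,0.017,0,0],[-0.042,0.017,0,0],[-0.042,0.017,0,0],[-0.042,0.017,0,0],[-0.042,0.017,0,0],[-0.03,0.01,0,0],[-0.015,0.006,0,0],[0,0,0,0]]' 0.055
python3 d.py 593 -24.5 130 0.255
```

```text
time_s: 3.22
eef_pos: [595.6, -21.5, 231.0]
tool_rot: [[-0.253, 0.967, -0.001], [0.967, 0.253, 0.0], [0.0, -0.001, -1.0]]
contact_force: [-0.1, 1.7, -0.4]
grip_width: 55.0
finger_force: 0.0
t 3.23 p [595.6 -21.5 231. ] yang 0.256 d tool mm [ -2.2  -3.2 101. ] yaw 0.001 F [-0.1  1.7 -0.4] w 55.0 ff 0.0 j [-0.04  0.31 -0.06  1.21  0.    1.28]
```

```bash
python3 -m crank '[[-0.002,-0.003,0.03,0],[0,0,0.04,0],[0,0,0.04,0],[0,0,0.04,0],[0,0,0.025,0],[0,0,0.015,0],[0,0,0.008,0],[0,0,0,0],[0,0,0,0]]' 0.055
python3 d.py 593 -24.5 31 0.255
```

```text
time_s: 4.35
eef_pos: [594.4, -23.4, 34.4]
tool_rot: [[-0.253, 0.967, 0.002], [0.967, 0.253, -0.0], [-0.0, 0.002, -1.0]]
contact_force: [-0.5, -0.2, -0.3]
grip_width: 55.0
finger_force: 0.0
t 4.35 p [594.4 -23.4  34.4] yang 0.256 d tool mm [-0.7 -1.6  3.4] yaw 0.001 F [-0.5 -0.2 -0.3] w 55.0 ff 0.0 j [-0.04  0.45 -0.33  0.79  0.    1.28]
```

```bash
python3 -m crank '[[-0.0005,-0.001,0.001,0],[0,0,0,0],[0,0,0,0],[0,0,0,0],[0,0,0,0],[0,0,0,0]]' 0.015
python3 d.py 593 -24.5 31 0.255
```

```text
time_s: 5.1
eef_pos: [594.9, -24.1, 33.6]
tool_rot: [[-0.253, 0.967, 0.004], [0.967, 0.253, 0.0], [-0.001, 0.004, -1.0]]
contact_force: [5.2, 1.3, 5.2]
grip_width: 26.0
finger_force: 59.0
t 5.1 p [594.9 -24.1  33.6] yang 0.256 d tool mm [ 0.1 -1.9  2.6] yaw 0.001 F [5.2 1.3 5.2] w 26.0 ff 58.955673314630985 j [-0.04  0.45 -0.33  0.79  0.    1.27]
```

```bash
python3 -m crank '[[0,-0.001,-0.004,0],[0,0,-0.008,0],[0,0,-0.01,0],[0,0,-0.015,0],[0,0,-0.025,0],[0,0,-0.04,0],[0,0,-0.03,0],[0,0,-0.01,0],[0,0,0,0]]'
python3 d.py 452.5 375 175 0.18
python3 - <<'E'
from h import *
a=snapshot('side');b=snapshot('top')
c=np.hstack([a['frame'][80:280,180:420],b['frame'][150:350,100:400]])
cv2.imwrite('pics/lift.png',cv2.resize(c[:,:,::-1],(800,296)))
E
```

```text
time_s: 6.22
eef_pos: [591.1, -24.6, 173.8]
tool_rot: [[-0.253, 0.967, -0.001], [0.967, 0.253, -0.0], [0.0, -0.001, -1.0]]
contact_force: [-0.8, -0.1, -1.9]
grip_width: 25.7
finger_force: 60.4
t 6.22 p [591.1 -24.6 173.8] yang 0.256 d tool mm [421.6 -33.   -1.1] yaw 0.076 F [-0.8 -0.1 -1.9] w 25.7 ff 60.43536560609937 j [-0.04  0.33 -0.16  1.08 -0.    1.27]
```

View pics/lift.png

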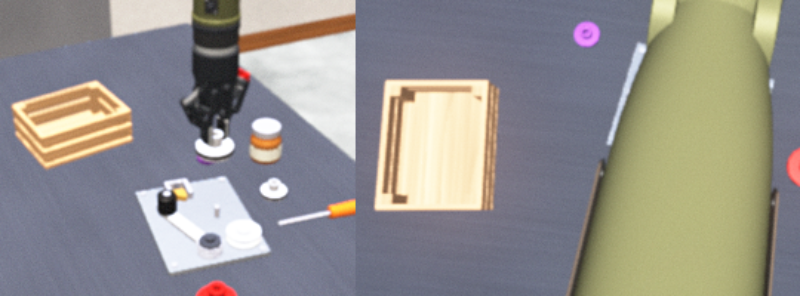

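The pulley is in the gripper, hanging level, and the stud at (217,211) is bare. The crate at (72,120) in the left half is clear.

```bash
python3 -m crank '[[0.01,-0.001,0,0],[0.02,-0.002,0,0],[0.03,-0.003,0,0],[0.035,-0.003,0,0],[0.035,-0.003,0,0],[0.035,-0.003,0,0],[0.035,-0.003,0,0],[0.035,-0.003,0,0],[0.035,-0.003,0,0],[0.035,-0.003,0,0],[0.035,-0.003,0,0],[0.035,-0.002,0,0],[0.025,-0.001,0,0],[0.015,0,0,0],[0.006,0,0,0],[0,0,0,0.04],[0,0,0,0.036],[0,0,0,0],[0,0,0,0]]'
python3 d.py 452.5 375 35 0.18
```

```text
time_s: 8.7
eef_pos: [453.4, 374.1, 174.3]
tool_rot: [[-0.179, 0.984, 0.0], [0.984, 0.179, -0.0], [-0.0, -0.0, -1.0]]
contact_force: [-0.4, -0.3, -1.5]
grip_width: 25.7
finger_force: 60.4
t 8.7 p [453.4 374.1 174.3] yang 0.18 d tool mm [  1.   -0.7 139.3] yaw -0.0 F [-0.4 -0.3 -1.5] w 25.7 ff 60.42333070188761 j [ 0.69  0.32 -0.17  1.08 -0.    2.08]
```

```bash
python3 -m crank '[[0,0,0.015,0],[0,0,0.03,0],[0,0,0.03,0],[0,0,0.025,0],[0,0,0.018,0],[0,0,0.012,0],[0,0,0.006,0],[0,0,0,0],[0,0,0,0]]'
python3 -m crank '[[0,0,0,0],[0,0,0,0],[0,0,0,0],[0,0,0,0]]' 0.055
python3 -m crank '[[0,0,-0.01,0],[0,0,-0.03,0],[0,0,-0.04,0],[0,0,-0.04,0],[0,0,-0.03,0],[0,0,-0.01,0],[0,0,0,0]]'
python3 d.py 508 9 110 0.237
```

```text
time_s: 9.82
eef_pos: [453.8, 375.0, 39.1]
tool_rot: [[-0.179, 0.984, 0.001], [0.984, 0.179, 0.001], [0.001, 0.001, -1.0]]
contact_force: [-0.1, 0.7, -1.8]
grip_width: 25.8
finger_force: 60.4
time_s: 10.32
eef_pos: [453.3, 374.5, 38.4]
tool_rot: [[-0.179, 0.984, 0.0], [0.984, 0.179, 0.0], [0.0, 0.0, -1.0]]
contact_force: [-0.6, -0.7, 0.1]
grip_width: 54.6
finger_force: 0.0
time_s: 11.2
eef_pos: [453.4, 374.6, 198.6]
tool_rot: [[-0.179, 0.984, 0.001], [0.984, 0.179, 0.001], [0.0, 0.001, -1.0]]
contact_force: [-0.7, 0.1, -0.5]
grip_width: 55.0
finger_force: 0.0
t 11.2 p [453.4 374.6 198.6] yang 0.18 d tool mm [-369.5  -11.8   88.4] yaw -0.057 F [-0.7  0.1 -0.5] w 55.0 ff 0.0 j [ 0.69  0.3  -0.13  1.13  0.    2.08]
```

```bash
python3 -m crank '[[-0.015,0,0,0],[-0.03,-0.001,0,0],[-0.04,-0.001,0,0],[-0.04,-0.001,0,0],[-0.04,-0.001,0,0],[-0.04,-0.001,0,0],[-0.04,-0.001,0,0],[-0.04,-0.001,0,0],[-0.035,-0.001,0,0],[-0.025,-0.001,0,0],[-0.015,0,0,0],[-0.01,0,0,0],[0,0,0,-0.057],[0,0,0,0],[0,0,0,0]]'
python3 d.py 511 9.5 42 0.237
python3 - <<'E'
from h import *
a=snapshot('side');b=snapshot('top')
c=np.hstack([a['frame'][80:280,180:420],b['frame'][150:350,100:400]])
cv2.imwrite('pics/crate.png',cv2.resize(c[:,:,::-1],(800,296)))
E
```

```text
time_s: 13.08
eef_pos: [510.5, 9.2, 198.1]
tool_rot: [[-0.235, 0.972, -0.0], [0.972, 0.235, 0.0], [0.0, -0.0, -1.0]]
contact_force: [0.2, -0.6, 0.1]
grip_width: 55.0
finger_force: 0.0
t 13.07 p [510.5   9.2 198.1] yang 0.237 d tool mm [  0.2   0.6 156.1] yaw -0.0 F [ 0.2 -0.6  0.1] w 55.0 ff 0.0 j [ 0.02  0.16 -0.32  1.09  0.    1.35]
```

View pics/crate.png

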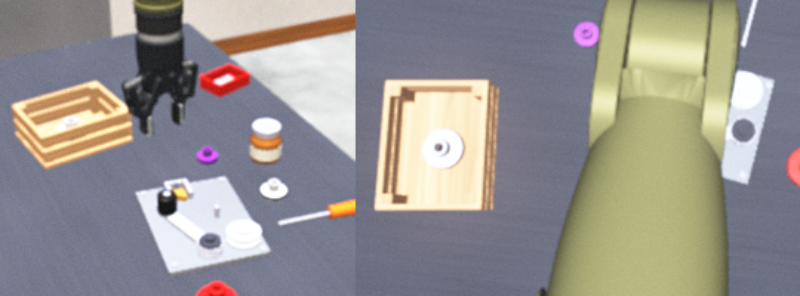

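The pulley lies flat in the crate at (441,147); the roller on the plate still stands at (167,200).

```bash
python3 -m crank '[[0,0.0005,0.02,0],[0,0,0.035,0],[0,0,0.035,0],[0,0,0.03,0],[0,0,0.02,0],[0,0,0.012,0],[0,0,0.005,0],[0,0,0,0],[0,0,0,0]]' 0.055
python3 d.py 511 9.5 42 0.237
```

```text
time_s: 14.3
eef_pos: [511.8, 9.0, 42.1]
tool_rot: [[-0.235, 0.972, 0.001], [0.972, 0.235, 0.0], [-0.0, 0.001, -1.0]]
contact_force: [0.9, -0.5, 0.2]
grip_width: 55.1
finger_force: 0.0
t 14.3 p [511.8   9.   42.1] yang 0.237 d tool mm [ 0.7 -0.6  0.1] yaw -0.0 F [ 0.9 -0.5  0.2] w 55.1 ff 0.0 j [ 0.02  0.31 -0.52  0.74 -0.    1.35]
```

```bash
python3 -m crank '[[0,0,0,0],[0,0,0,0],[0,0.004,0,0.03],[-0.0001,0.0048,0,0.04],[-0.0001,0.0048,0,0.04],[-0.0001,0.0048,0,0.04],[-0.0001,0.0048,0,0.04],[-0.0001,0.0048,0,0.04],[-0.0001,0.0048,0,0.04],[-0.0001,0.0036,0,0.03],[0,0,0,0],[0,0,0,0]]' 0.042
cat > q.py <<'E'
from h import *
o=observe();p=np.array(o['eef_pos']);R=np.array(o['tool_rot']);v=p[:2]-[539.3,-107.7]
print(round(o['time_s'],2),'q tool by pos',round(0.237-np.arctan2(-v[0],v[1]),3),'r',np.hypot(*v).round(1),'q by yaw',round(0.237-np.arctan2(R[1,1],R[0,1]),3),'F tool',(R.T@o['contact_force']).round(1),'w',o['grip_width'],o['finger_force'],'z',p[2])
E
python3 q.py
```

```text
time_s: 15.8
eef_pos: [544.3, 12.6, 40.5]
tool_rot: [[0.064, 0.998, -0.005], [0.998, -0.064, 0.001], [0.0, -0.006, -1.0]]
contact_force: [-5.6, 1.9, 4.6]
grip_width: 41.8
finger_force: 3.0
15.8 q tool by pos 0.279 r 120.4 q by yaw 0.301 F tool [ 1.5 -5.7 -4.6] w 41.828760553513476 3.0474973148375284 z 40.48963943323513
```

```bash
python3 -m crank '[[-0.0001,0.0036,0,0.03],[-0.0001,0.0036,0,0.03],[-0.0001,0.0036,0,0.03],[0,0,0,0]]'; python3 q.py
python3 -m crank '[[-0.0001,0.0036,0,0.03],[0,0,0,0]]'; python3 q.py
python3 -m crank '[[-0.0001,0.0036,0,0.03],[0,0,0,0]]'; python3 q.py
python3 -m crank '[[-0.0001,0.0036,0,0.03],[0,0,0,0]]'; python3 q.py
```

```text
time_s: 16.3
eef_pos: [554.0, 11.8, 40.3]
tool_rot: [[0.153, 0.988, -0.007], [0.988, -0.153, 0.002], [0.001, -0.008, -1.0]]
contact_force: [-8.4, 2.5, 7.3]
grip_width: 41.7
finger_force: 4.5
16.3 q tool by pos 0.359 r 120.4 q by yaw 0.391 F tool [ 1.2 -8.8 -7.2] w 41.74070012007278 4.4562045828206465 z 40.26920669112349
time_s: 16.55
eef_pos: [556.0, 11.3, 40.1]
tool_rot: [[0.183, 0.983, -0.01], [0.983, -0.183, 0.002], [0.0, -0.01, -1.0]]
contact_force: [-11.7, 4.4, 10.0]
grip_width: 42.1
finger_force: 6.4
16.55 q tool by pos 0.377 r 120.2 q by yaw 0.421 F tool [  2.2 -12.4  -9.8] w 42.096436025058004 6.375031362986192 z 40.092269306524905
time_s: 16.8
eef_pos: [559.3, 10.8, 40.0]
tool_rot: [[0.212, 0.977, -0.01], [0.977, -0.212, 0.003], [0.001, -0.011, -1.0]]
contact_force: [-12.8, 4.2, 9.3]
grip_width: 42.3
finger_force: 6.6
16.8 q tool by pos 0.404 r 120.2 q by yaw 0.451 F tool [  1.4 -13.5  -9.2] w 42.332519639595105 6.603387234499678 z 39.9701251596187
time_s: 17.05
eef_pos: [563.9, 10.2, 40.0]
tool_rot: [[0.241, 0.97, -0.008], [0.97, -0.241, 0.003], [0.001, -0.009, -1.0]]
contact_force: [-9.3, 4.8, 4.9]
grip_width: 41.9
finger_force: 5.3
17.05 q tool by pos 0.442 r 120.4 q by yaw 0.481 F tool [  2.4 -10.2  -4.8] w 41.916905363666324 5.318644205108285 z 40.04813701697859
```

```bash
python3 -m crank '[[-0.0001,0.0036,0,0.03],[0,0,0,0]]'; python3 q.py
python3 -m crank '[[-0.0001,0.0030,0,0.025],[0,0,0,0],[0,0,0,0]]'; python3 q.py
python3 - <<'E'
from h import *
a=snapshot('side');b=snapshot('top')
c=np.hstack([a['frame'][185:275,255:375],b['frame'][165:285,255:395][:90*1,:]]) if 0 else a['frame'][185:275,255:375]
cv2.imwrite('pics/push.png',cv2.resize(c[:,:,::-1],None,fx=6,fy=6,interpolation=cv2.INTER_CUBIC))
E
```

```text
time_s: 17.3
eef_pos: [568.5, 9.4, 40.1]
tool_rot: [[0.27, 0.963, -0.007], [0.963, -0.27, 0.004], [0.002, -0.007, -1.0]]
contact_force: [-6.6, 6.0, 2.9]
grip_width: 42.0
finger_force: 3.9
17.3 q tool by pos 0.481 r 120.7 q by yaw 0.51 F tool [ 4.  -8.  -2.8] w 41.9914090170511 3.8856202497845516 z 40.11324128784214
time_s: 17.68
eef_pos: [570.7, 8.8, 40.1]
tool_rot: [[0.294, 0.956, -0.008], [0.956, -0.294, 0.004], [0.002, -0.008, -1.0]]
contact_force: [-8.1, 6.5, 4.2]
grip_width: 42.4
finger_force: 4.8
17.68 q tool by pos 0.501 r 120.6 q by yaw 0.535 F tool [ 3.8 -9.7 -4.1] w 42.418384696298574 4.816662517259829 z 40.06824474819943
```

View pics/push.png

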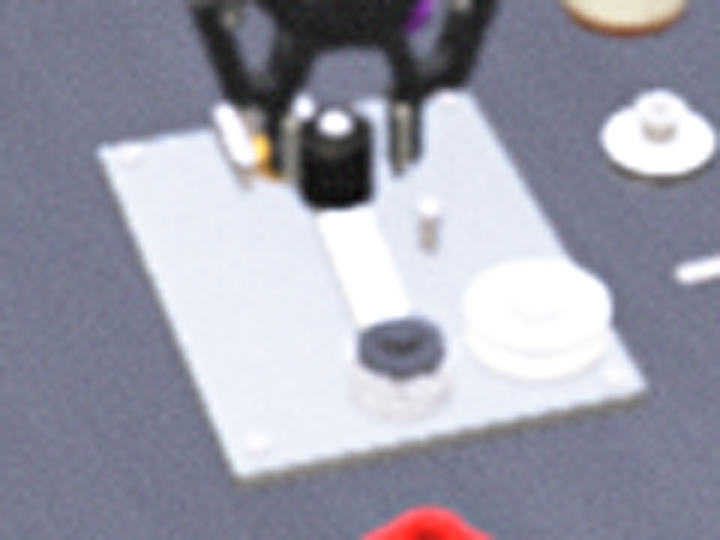

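The roller (337,150) sits between the fingers with its white cap at (337,122), and the left finger is touching it. I'll turn that cap position into an arm angle.

```bash
python3 - <<'E'
from h import *
z=np.load('s0.npz');s0={q[5:]:z[q] for q in z.files if q.startswith('side')}
s=snapshot('side')
for n,S,(u0,v0) in(('rest',s0,(292,211)),('now',s,(311,205))):
    P,*_=points(S)
    g=S['frame'].min(2).astype(float); w=g[v0-3:v0+4,u0-4:u0+5]
    w=np.clip(w-110,0,None);yy,xx=np.mgrid[v0-3:v0+4,u0-4:u0+5]
    u,v=(w*xx).sum()/w.sum(),(w*yy).sum()/w.sum()
    m=(P[...,2]>60)&(P[...,2]<70)&(np.hypot(np.indices(m.shape)[0]-v0,np.indices(m.shape)[1]-u0)<8) if 0 else None
    p=plane(S,u,v,66); # integer px rounding; refine
    pu=plane(S,np.floor(u),v,66);pu1=plane(S,np.floor(u)+1,v,66);p=pu+(pu1-pu)*(u-np.floor(u))
    pv=plane(S,u,np.floor(v),66);pv1=plane(S,u,np.floor(v)+1,66);p=p+(pv1-pv)*(v-np.round(v))
    d=p[:2]-[539.3,-107.7];print(n,round(u,2),round(v,2),p.round(1),'q',round(.237-np.arctan2(-d[0],d[1]),3),'r',np.hypot(*d).round(1))
E
python3 q.py
```

```text
rest 292.05 209.86 [514.9  14.7  66. ] q 0.04 r 124.8
now 310.76 204.57 [569.5  15.1  66. ] q 0.478 r 126.4
17.82 q tool by pos 0.501 r 120.7 q by yaw 0.535 F tool [ 3.7 -9.8 -4.5] w 41.86843466782837 4.814814355631825 z 40.07975427734392
```

```bash
python3 -m crank '[[-0.0001,0.0025,0,0.02],[0,0,0,0],[0,0,0,0],[0,0,0,0],[0,0,0,0]]'; python3 q.py
python3 - <<'E'
from h import *
a=snapshot('side');b=snapshot('top')
c=np.hstack([a['frame'][80:280,180:420],b['frame'][150:350,100:400]])
cv2.imwrite('pics/fin.png',cv2.resize(c[:,:,::-1],(800,296)))
E
```

```text
time_s: 18.45
eef_pos: [573.1, 8.2, 40.1]
tool_rot: [[0.313, 0.95, -0.007], [0.95, -0.313, 0.005], [0.002, -0.009, -1.0]]
contact_force: [-9.3, 7.1, 3.8]
grip_width: 41.6
finger_force: 5.0
18.45 q tool by pos 0.521 r 120.7 q by yaw 0.555 F tool [  3.8 -11.1  -3.7] w 41.647178786375164 4.99216648953734 z 40.083801046897236
```

View pics/fin.png

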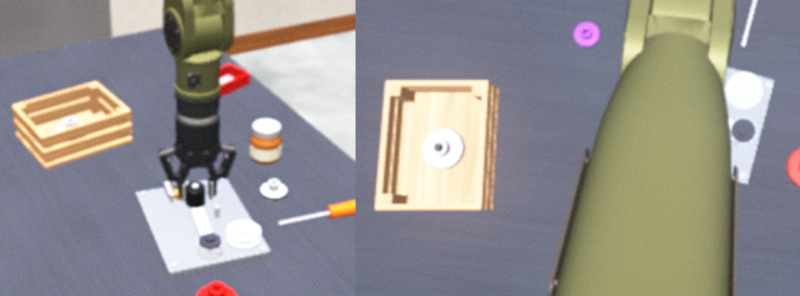

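The pulley lies in the crate at (441,147) and the fingers hold the roller at (196,192). The push force peaked at 13.5 N, fell to 8 N at the click, and is now up to 11 N on the spring alone. I'm handing it in.

```bash
python3 -c "
from cell import sign_off
print(sign_off())"
```

```text
the job is handed in; nothing more can be done
None
```

The worn pulley is in the scrap crate, and the tensioner arm is held at about 0.49 rad, past the click at 0.43, with the spring pressing on the fingers; I handed the job in at about 18.5 s (no verdict came back).

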